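# Set two threaded inserts and hold the driver ready

### The arm

A 6-joint arm with a two-finger parallel gripper is mounted at the origin on the work surface. World frame = base frame: x ahead of the robot, y to its left, z up, the work surface at z = 0. Lengths are in m, angles in degrees, forces in N, time in s.
With the tool pointing down it reaches from about 0.35 to 0.875 m from the base axis. Payload 4.2 kg.
Tool frame: the origin (TCP) lies midway between the tips of the shut fingers; the grasp point (between the pads) lies 19 mm behind it; y points along the fingers, x is the direction in which the jaws open and shut, and the axes are right-handed (so a half turn about y gives the same grasp; the last joint's range is limited). The gripper opens to 87 mm and grips with 3 to 60 N. Pads are 19 mm wide; open, the fingers measure 117 mm over their backs; the gripper's body (75 mm by 190 mm) begins 51 mm behind the grasp point.
Start: joints at [-58.235, 22.042, 0.453, 0, -68.411, -14.817], TCP at [0.182, -0.598, 0.2] pointing down, gripper open.
Joint ranges: [-179.83, 179.83], [-69.29, 118.12], [-61.27, 80.66], [-181.25, 117.63], [-171.15, -9.14], [-177.46, 177.46]. Speed limits (degrees/s): [159.86, 159.86, 180, 180, 180, 180].

### API

Orientations are given as a 3x3 rotation matrix whose columns are the frame's x, y, z axes.
In Python, from station import * gives the robot as it stands.
- The arm moves only by the tool jog_arm, never from a script. Its argument "series" is a list of rows, each a list of 3 entries, a list of its own where there are three numbers: the shift along the tool's x, y, z in m, then the turn, a rotation vector about the tool's x, y, z in degrees, then the finger opening in m, from 0 to 0.087. A call has 1 to 10 rows; each row shifts and turns the commanded pose from where the row before left it, along the tool's axes as they then stand; what a row does not reach is not made up. A row lasts 1/8 s, in which the tool goes at most 62.5 mm and 10.7 degrees, less where a joint would pass 70% of its speed; a pose out of reach is approached as far as the arm can. A call is refused whole if a number of a shift passes 0.0625 or a number of a turn 10.7, either way. A call with a gripper value outside its range is refused whole. The fingers move at their own pace and stop on an object; the grip force is fixed at half the most. Time passes only in rows, so rows that do not move let the fingers close. It gives the time, the measured TCP pose, the force and the opening at its end, in the units of the state.
- sense(): the state, without advancing time (a new reading comes with each control period).
- capture(name): name is "side" or "top" or "wrist"; returns the picture (384x512x3 uint8, red, green, blue); there is no depth.
- camera_info(name): a dict with "fx", "fy", "cx", "cy" (pixels), "rvec" (rotation vector, rad) and "tvec" (3), from world to camera coordinates, as OpenCV has them. Camera axes: x right, y down, z forward; pixel columns grow to the right and rows downward; lengths in m; the calibration is good to about 2 mm. A picture is of the moment at which its call begins: read the wrist's pose just before it. camera_info takes no time and is no camera call; for the wrist camera it gives the pose at the moment of the call.
- finish_job(): hands the job in, once; it reports no verdict.
The state is a dict: "time_s": time; "joints": joint angles; "joint_velocities": joint speeds; "effort": joint torques, N m; "tcp_pos": TCP position; "ee_rot": TCP orientation; "wrist_force": force on the tool from outside, world axes, zero at the start; "moment": the same for the moment, N m; "gripper_width": opening from 0.0 (shut) to 1.0 (fully open).
Only numpy, scipy, OpenCV 4.12 (cv2) and the standard library are available. Lean on these libraries where they do the work, as an engineer would, in place of code of your own. Each camera call takes 0.05 s, during which the arm holds its last target. There are 200 camera calls.

### The job

Drop the two loose threaded steel inserts upright into the two bores of the dark wooden block, one in each and fully down. Then draw the hex driver out of its sloping holder, turn it upright with the tip pointing down, and hold it still about 4 cm above the insert in the bore next to the block's raised stop. Finish there with the driver still held in the gripper and touching nothing else, and leave the other things on the bench where they are.

Things in the scene. Friction and masses are not known exactly. Their poses are not given: they have to be found in the camera images.
- insert_1: Steel threaded insert: a cylinder, 16 mm diameter, 30 mm tall, 35 g, standing loose on the bench. Origin at the centre of its underside, z along its axis, up at the start. The two inserts are alike and either may go in either bore; both ends are alike too.
- insert_2: The other insert, the same as insert_1.
- block: Dark wooden block fixed to the bench at any yaw, 56 mm (its x) by 130 mm (its y), 36 mm tall. Origin at the centre of its underside, z up. Two blind bores, 19 mm wide, 15 mm deep, 3 mm chamfer, at +25 and -25 mm along its y. Beyond its +y end a raised stop, 10 mm thick (inner face at 65 mm), rises 14 mm above the top face. A seated insert stands 15 mm out of the top face.
- bore_by_stop (a point): Centre of the mouth of the bore next to the raised stop, level with the block's top face (36 mm above the bench). Axes as the block's.
- bore_open_end (a point): Centre of the mouth of the other bore, farther from the stop, level with the block's top face. Axes as the block's.
- holder: Grey stand fixed to the bench: base plate 100 x 70 x 8 mm, two cheeks, and a sleeve 40 x 40 mm, 45 mm long, open at both ends, bore 10 mm. Going up, the sleeve's axis leans 0.56 rad (32 degrees) from vertical towards the stand's own -x (roughly towards the robot). Origin on the bench, 45 mm to the -x side of the point below the sleeve's mouth, z up.
- holder_mouth (a point): Centre of the sleeve's upper mouth, 80 mm above the bench. Axes as the stand's (not sloping). The driver slides out along the slope, about 65 mm before its tip is clear of the mouth.
- driver: Hex driver, 160 g: steel shaft 8 mm thick, 60 mm long; straight black handle 28 x 28 mm (square, rounded edges), 100 mm long, which may be taken from its end, along its axis. Origin at the shaft's tip, z from the tip to the handle's flat end at 160 mm, x and y square to the handle's flats. It starts in the sleeve, the handle resting on the mouth, leaning as the sleeve does, y level, sagging ~0.05 rad with play.
- pawn: Bystander, not to be disturbed: white printed chess pawn, 54 mm tall, 38 mm foot. Origin on its underside or axis.
- tape: Bystander, not to be disturbed: cardboard ring, 72 mm across, 24 mm tall, lying flat. Origin on its underside or axis.
- gear: Bystander, not to be disturbed: orange printed gear, 48 mm across, 14 mm thick, lying flat. Origin on its underside or axis.
- wrench: Bystander, not to be disturbed: steel wrench, 150 mm, lying at the back. Origin on its underside or axis.
- marker: Bystander, not to be disturbed: white marker, 16 mm thick, 130 mm long, lying at the back. Origin on its underside or axis.
- spool: Bystander, not to be disturbed: blue filament spool, 160 mm across, 56 mm tall, lying flat at one side. Origin on its underside or axis.
- mug: Bystander, not to be disturbed: white cup, 80 mm across, 90 mm tall, at one side. Origin on its underside or axis.
Things that resemble listed ones, but are neither listed nor needed, are in the scene too. Leave any orange or yellow look-alike of the driver alone.

How it is judged (in metres and radians):
On the way, in this order (a step that is already met when the one before it is completed fails the run):
1. both inserts stand fully down in the two bores and are let go ((((z of insert_1 in the frame of bore_by_stop below -0.012 m and horizontal distance between insert_1 and bore_by_stop below 0.006 m and angle between the z axis of insert_1 and the z axis of block, either way round below 0.25 rad) and (z of insert_2 in the frame of bore_open_end below -0.012 m and horizontal distance between insert_2 and bore_open_end below 0.006 m and angle between the z axis of insert_2 and the z axis of block, either way round below 0.25 rad)) or ((z of insert_1 in the frame of bore_open_end below -0.012 m and horizontal distance between insert_1 and bore_open_end below 0.006 m and angle between the z axis of insert_1 and the z axis of block, either way round below 0.25 rad) and (z of insert_2 in the frame of bore_by_stop below -0.012 m and horizontal distance between insert_2 and bore_by_stop below 0.006 m and angle between the z axis of insert_2 and the z axis of block, either way round below 0.25 rad))) and contact force between each of insert_1, insert_2 and the fingers below 0.2 N), for 0.2 s.
2. the driver is drawn clear of its holder (distance between driver and holder_mouth above 0.03 m and height (world z) of driver above 0.06 m and contact force between driver and the fingers above 0.5 N and contact force between driver and holder below 0.1 N), for 0.1 s.
At the end, for the whole second after the job is handed in: One insert in each bore, at least 12 mm deep, let go. Driver held by the fingers alone, still, tip down, upright within 0.18 rad; tip within 12 mm sideways of the axis of the bore by the stop and 30 to 95 mm above its mouth (15 to 80 mm above the insert) (all of step 1 and angle between driver's own z axis and vertical below 0.18 rad and horizontal distance between driver and bore_by_stop below 0.012 m and z of driver in the frame of bore_by_stop between 0.03 and 0.095 m and contact force between driver and the fingers above 0.5 N and contact force between driver and holder below 0.1 N and contact force between driver and block below 0.1 N and contact force between driver and insert_1 below 0.1 N and contact force between driver and insert_2 below 0.1 N and linear speed of driver below 0.03 m/s); the arm keeps its last pose, push and grip.
It fails at once if another thing on the bench is shifted by more than 30 mm (distance of any of pawn, tape, gear, wrench, marker, spool, mug from where it was at the start of the episode above 0.03 m).
It also fails if it takes over 72 s, if anything falls off the work surface, if the arm or the gripper's body presses on something with over 40 N, if the wrist force passes 120 N, or if a joint passes its speed limit or range.

## Working session

There is one attempt and no reset: what is moved stays moved. The work goes in short steps, Python scripts to look and compute and a tool call to move; the robot and the scene stay as the last step left them, time stands still between calls to the robot, and variables do not carry over. Pictures are saved under pics/ and viewed, about 8 in all and at most 12, crops included, and the job is handed in when it is done.

Besides the shell and the picture viewer there is one more tool, called after "Call:" as a command line: name --argument value ..., lists and objects as JSON in quotes. jog_arm: Moves the arm, as the interface text tells. Its arguments: {"type":"object","properties":{"series":{"type":"array","items":{"type":"array"}}},"required":["series"]}

```bash
mkdir -p pics; ls; python3 - <<'E'
from station import *
import cv2
for n in ("top","side","wrist"):
    im=capture(n); cv2.imwrite(f"pics/{n}0.png",cv2.resize(im[:,:,::-1],(800,600),interpolation=cv2.INTER_CUBIC)); cv2.imwrite(f"pics/raw_{n}0.png",im[:,:,::-1])
    print(n,camera_info(n))
print(sense())
E
```

```text
pics
top {'fx': 436.44867027349716, 'fy': 436.44867027349716, 'cx': 260.79871851721487, 'cy': 191.49917016609496, 'rvec': array([ 2.06755827, -2.12526255,  0.25636652]), 'tvec': array([0.04846068, 0.54015758, 1.41822982])}
side {'fx': 482.0247643211843, 'fy': 482.0247643211843, 'cx': 256.3369511655402, 'cy': 189.20071421740593, 'rvec': array([ 0.8113281 , -2.68565414,  0.92668111]), 'tvec': array([0.46693403, 0.24289193, 1.29448666])}
wrist {'fx': 291.631166794854, 'fy': 291.631166794854, 'cx': 252.5745332334456, 'cy': 188.83847655662885, 'rvec': array([-1.75322248, -2.36609461, -0.35586831]), 'tvec': array([ 0.62337269, -0.03583833,  0.39222253])}
{'time_s': 0.15, 'joints': array([-5.82370456e+01,  2.20835471e+01,  3.99516985e-01, -1.95144172e-02,
       -6.84115530e+01, -1.48176119e+01]), 'joint_velocities': array([ 0.04334911, -0.15739627,  0.32603091,  0.00120836,  0.02881966,
       -0.03960893]), 'effort': array([ 2.74061358e-04, -3.91052091e+01,  1.87585956e+01,  4.22241211e+00,
        1.23254402e-02, -1.41118371e-04]), 'tcp_pos': array([ 0.18204514, -0.59740308,  0.19929499]), 'ee_rot': array([[-2.91338655e-01, -6.08893136e-04, -9.56619787e-01],
       [ 9.56618481e-01,  1.58508741e-03, -2.91339267e-01],
       [ 1.69372046e-03, -9.99998558e-01,  1.20681194e-04]]), 'wrist_force': array([ 0.36192845, -0.98778896,  0.44453782]), 'moment': array([-0.02140262, -0.03110912,  0.01884364]), 'gripper_width': 0.999600264913568}
```

View pics/top0.png

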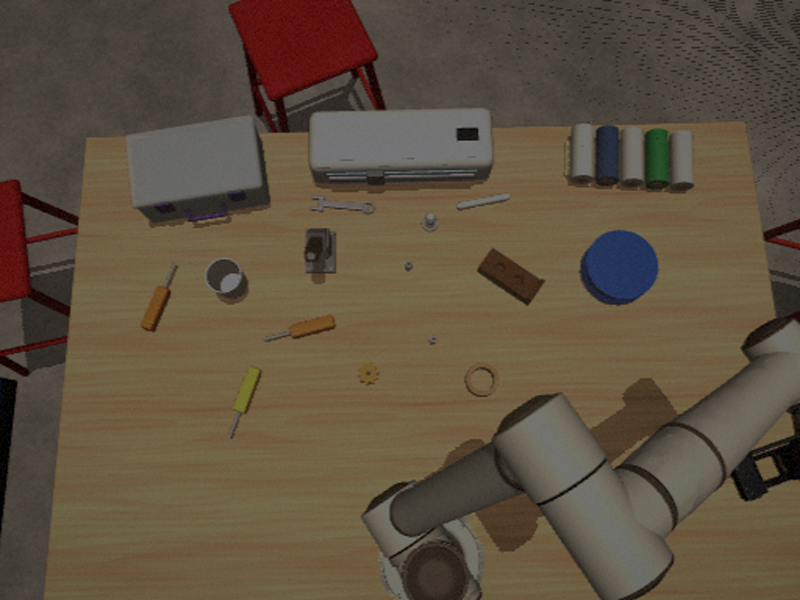

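View pics/side0.png

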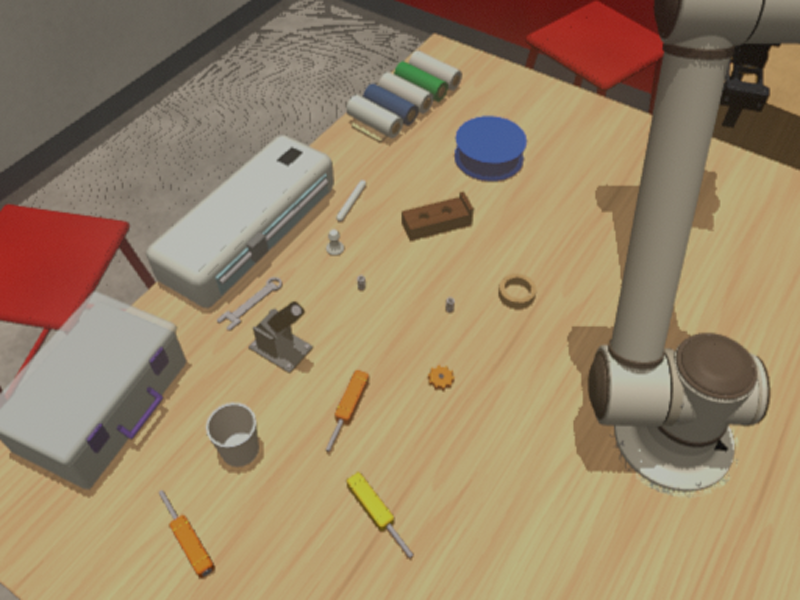

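Top view, 800x600 pixels: the inserts are at (408,266) and (432,340), the block at (511,276), and the holder with the black-handled driver at (318,250). 

Candidates for the driver are the black handle at (318,250), orange ones at (318,327) and (157,300), and a yellow one at (245,395). I choose the black one in the holder. 

Candidates for the inserts are only the two small grey cylinders. The pawn at (430,221) is white and larger.

```bash
cat > h.py <<'E'
import numpy as np, cv2
from scipy.spatial.transform import Rotation as R
def cam(i): return R.from_rotvec(np.ravel(i['rvec'])).as_matrix(), np.ravel(i['tvec'])
def pw(i,u,v,z):
    r,t=cam(i); c=-r.T@t; d=r.T@np.array([(u-i['cx'])/i['fx'],(v-i['cy'])/i['fy'],1]); return c+d*(z-c[2])/d[2]
def proj(i,P):
    r,t=cam(i); q=np.atleast_2d(P)@r.T+t; return np.c_[i['fx']*q[:,0]/q[:,2]+i['cx'],i['fy']*q[:,1]/q[:,2]+i['cy']]
E
python3 - <<'E'
from station import camera_info
from h import *
t,s=camera_info('top'),camera_info('side')
k=.64
for n,u,v,z,us,vs in [('ins',408,266,.02,361,284),('ins',432,340,.02,450,305),('block',511,276,.036,437,215),('hold',320,250,.08,0,0),('pawn',430,221,.02,0,0),('stop',0,0,.045,466,203),('spool',620,266,.05,0,0)]:
    print(n,pw(t,u*k,v*k,z)[:2].round(3) if u else '',pw(s,us*k,vs*k,z)[:2].round(3) if us else '')
A=cv2.imread('pics/raw_top0.png');B=cv2.imread('pics/raw_side0.png')
c=[cv2.resize(x,(400,300),interpolation=cv2.INTER_CUBIC) for x in (A[145:190,295:355],A[140:185,175:235],B[115:160,250:310],B[185:245,155:235])]
cv2.imwrite('pics/m1.png',cv2.convertScaleAbs(np.vstack([np.hstack(c[:2]),np.hstack(c[2:])]),alpha=1.8))
E
```

```text
ins [0.63 0.03] [0.631 0.034]
ins [ 0.458 -0.018] [ 0.459 -0.019]
block [ 0.595 -0.2  ] [ 0.598 -0.194]
hold [0.654 0.222] 
pawn [ 0.736 -0.024] 
stop  [ 0.562 -0.25 ]
spool [ 0.608 -0.441]
```

View pics/m1.png

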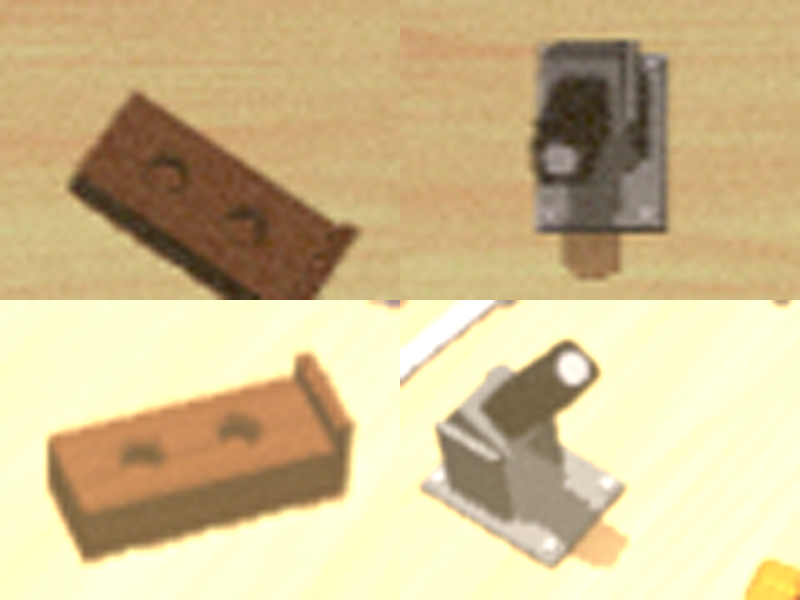

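The stop is at the block's lower-right end in the top view, towards -x, -y. The holder carries the black driver, and the white dot marks its handle end. Next I get the wrist camera's offset.

```bash
cat >> h.py <<'E'
def tool(s): return np.array(s['ee_rot']),np.array(s['tcp_pos'])
def delta(s,R1,p1):
    "shift and turn (deg) in tool axes from the present pose to R1,p1; shift along start axes"
    R0,p0=tool(s); return (R0.T@(np.array(p1)-p0)).round(4), np.degrees(R.from_matrix(R0.T@R1).as_rotvec()).round(2)
def down(yaw):
    "tool down with x at yaw (deg), y=-z"
    a=np.radians(yaw); x=np.array([np.cos(a),np.sin(a),0]); y=np.array([0,0,-1.]); return np.c_[x,y,np.cross(x,y)]
E
python3 - <<'E'
from station import *
from h import *
s=sense();r,t=cam(camera_info('wrist'));R0,p0=tool(s)
print('cam in tool',(R0.T@(-r.T@t-p0)).round(3)); print((r@R0).round(3))
T=camera_info('top')
b1=pw(T,320.2,170.8,.034);b2=pw(T,331.9,178.9,.034);d=b2-b1;print(b1,b2,np.linalg.norm(d),np.degrees(np.arctan2(d[1],d[0])))
print(delta(s,down(146.5),[.56,-.06,.28]))
E
```

```text
cam in tool [ 0.001 -0.185  0.081]
[[ 1.     0.     0.   ]
 [ 0.    -0.293 -0.956]
 [-0.     0.956 -0.293]]
[ 0.61786034 -0.1772624   0.034     ] [ 0.58729582 -0.21639089  0.034     ] 0.04965107131635958 -127.99454220270873
(array([ 0.4041, -0.0801, -0.5181]), array([ 3.000e-02, -3.956e+01,  1.000e-01]))
```

Call:
jog_arm --series '[[[0.036, -0.005, -0.047], [0, 0, 0], 0.087], [[0.036, -0.005, -0.047], [0, 0, 0], 0.087], [[0.036, -0.005, -0.047], [0, 0, 0], 0.087], [[0.036, -0.005, -0.047], [0, 0, 0], 0.087], [[0.036, -0.005, -0.047], [0, 0, 0], 0.05], [[0.036, -0.005, -0.047], [0, 0, 0], 0.05], [[0.036, -0.005, -0.047], [0, 0, 0], 0.05], [[0.036, -0.005, -0.047], [0, 0, 0], 0.05], [[0.036, -0.005, -0.047], [0, 0, 0], 0.05], [[0.036, -0.005, -0.047], [0, 0, 0], 0.05]]'

```text
time_s: 1.4
tcp_pos: [0.5275, -0.1146, 0.2503]
ee_rot: [[-0.292, -0.0, -0.956], [0.956, 0.0, -0.292], [0.0, -1.0, 0.0]]
wrist_force: [0.8, 0.1, 0.9]
gripper_width: 0.575
```

Call:
jog_arm --series '[[[0, 0, 0], [0, -9, 0], 0.05], [[0, 0, 0], [0, -9, 0], 0.05], [[0, 0, 0], [0, -9, 0], 0.05], [[0, 0, 0], [0, -8, 0], 0.05], [[0, 0, 0], [0, 0, 0], 0.05], [[0, 0, 0], [0, 0, 0], 0.05]]'

```text
time_s: 2.15
tcp_pos: [0.5267, -0.1165, 0.25]
ee_rot: [[-0.786, -0.0, -0.618], [0.618, 0.0, -0.786], [0.0, -1.0, 0.0]]
wrist_force: [-1.0, 0.4, 0.3]
gripper_width: 0.576
```

```bash
cat > snap.py <<'E'
import sys,pickle
from station import *
from h import *
n,k=sys.argv[1],sys.argv[2]
s=sense();i=camera_info(n);im=capture(n)[:,:,::-1]
cv2.imwrite(f'pics/raw_{k}.png',im);pickle.dump((s,i),open(f'pics/{k}.pkl','wb'))
cv2.imwrite(f'pics/{k}.png',cv2.convertScaleAbs(cv2.resize(im,(800,600),interpolation=cv2.INTER_CUBIC),alpha=1.3))
print(s['time_s'],s['tcp_pos'],s['ee_rot'].round(3),s['gripper_width'])
E
python3 snap.py wrist w1
```

```text
2.15 [ 0.52670927 -0.11646142  0.24998115] [[-0.786 -0.    -0.618]
 [ 0.618  0.    -0.786]
 [ 0.    -1.     0.   ]] 0.5760188396910839
```

View pics/w1.png

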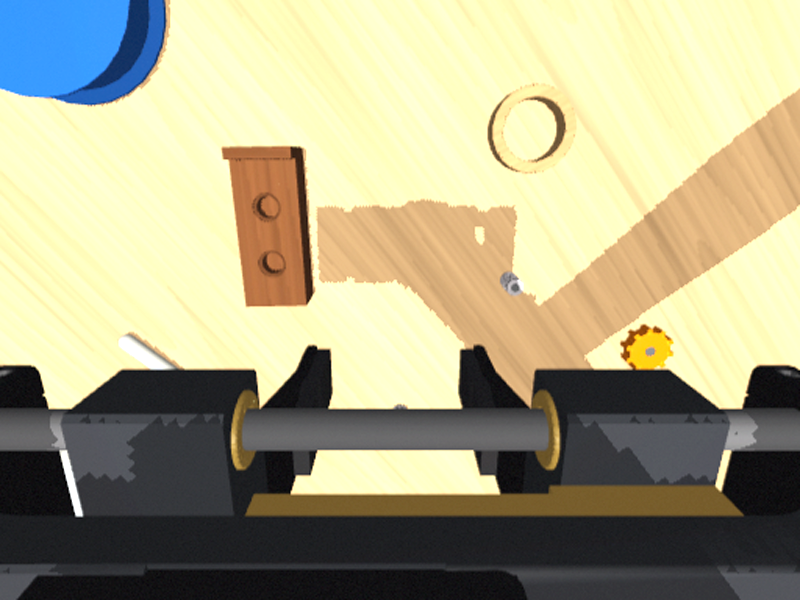

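The block is at (270,230) with its stop at the top end. The bores are at about (268,206) and (272,262), and insert A's top at (514,287). I zoom in to measure.

```bash
python3 - <<'E'
import cv2,numpy as np
A=cv2.imread('pics/raw_w1.png')
b=cv2.resize(A[90:200,138:208],None,fx=5,fy=5,interpolation=cv2.INTER_CUBIC)
c=cv2.resize(A[165:200,310:350],(400,350),interpolation=cv2.INTER_CUBIC)
o=np.zeros((550,760,3),np.uint8);o[:550,:350]=b;o[:350,360:760]=c
cv2.imwrite('pics/m2.png',cv2.convertScaleAbs(o,alpha=1.6))
E
```

```text
(no output)
```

View pics/m2.png

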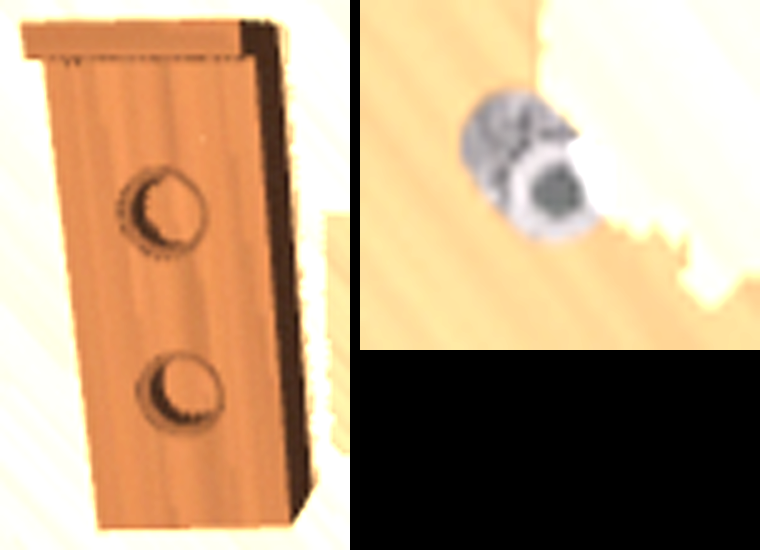

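```bash
python3 - <<'E'
import pickle
from h import *
from scipy.optimize import least_squares
s,i=pickle.load(open('pics/w1.pkl','rb'))
px=np.array([[170.1,132],[174,168.1],[157.2,195.1],[196,194.6]])
L=np.array([[0,25],[0,-25],[28,-65],[-28,-65]])/1e3  # left/right sides sorted by fit
def f(p,L):
    a=p[2];M=np.array([[np.cos(a),-np.sin(a)],[np.sin(a),np.cos(a)]]);P=np.c_[L@M.T+p[:2],np.full(len(L),.036)];return (proj(i,P)-px[:len(L)]).ravel()
for sg in(1,-1):
    l=L.copy();l[2:,0]*=sg
    q=least_squares(f,[.6,-.19,np.radians(-128)],args=(l,));print(q.x[:2].round(4),np.degrees(q.x[2]).round(2),q.fun.round(2))
    for n,y in(('stop',.025),('open',-.025)):print(n,(q.x[:2]+y*np.array([-np.sin(q.x[2]),np.cos(q.x[2])])).round(4))
print('raw',pw(i,*px[0],.036).round(4),pw(i,*px[1],.036).round(4)); A=pw(i,329.2,183.3,.03);print('insA',A)
print(delta(s,down(141.8),A-[0,0,.02-.08]))
E
```

```text
[ 0.6067 -0.1958] -213.7 [ -2.31   0.31  -0.4    0.24  40.03  -1.18 -37.27   2.19]
stop [ 0.5928 -0.2166]
open [ 0.6206 -0.175 ]
[ 0.6048 -0.1952] -217.05 [ 0.11 -0.22 -0.14 -0.16  0.01  0.32  0.01  0.1 ]
stop [ 0.5898 -0.2151]
open [ 0.6199 -0.1752]
raw [ 0.5901 -0.215   0.036 ] [ 0.6199 -0.1749  0.036 ]
insA [ 0.46106623 -0.01974103  0.03      ]
(array([ 0.1113,  0.16  , -0.0355]), array([-0.01,  0.03,  0.02]))
```

Call:
jog_arm --series '[[[0.028, 0.02, -0.009], [0, 0, 0], 0.045], [[0.028, 0.02, -0.009], [0, 0, 0], 0.045], [[0.028, 0.02, -0.009], [0, 0, 0], 0.045], [[0.027, 0.02, -0.009], [0, 0, 0], 0.045], [[0, 0.04, 0], [0, 0, 0], 0.045], [[0, 0.04, 0], [0, 0, 0], 0.045], [[0, 0, 0], [0, 0, 0], 0.045], [[0, 0, 0], [0, 0, 0], 0.045]]'

```text
time_s: 3.2
tcp_pos: [0.4629, -0.0196, 0.0915]
ee_rot: [[-0.787, 0.002, -0.616], [0.616, 0.0, -0.788], [-0.002, -1.0, -0.001]]
wrist_force: [0.8, -0.0, -0.4]
gripper_width: 0.517
```

```bash
cat > d.py <<'E'
import sys
from station import *
from h import *
yaw,x,y,z=map(float,sys.argv[1:]);s=sense();print(s['time_s'],s['tcp_pos'].round(4),'w',s['gripper_width']*.087,delta(s,down(yaw),[x,y,z]))
E
python3 snap.py wrist w2; python3 d.py 142.95 .4605 -.0193 .014; python3 -c "
import cv2;A=cv2.imread('pics/raw_w2.png');cv2.imwrite('pics/m3.png',cv2.convertScaleAbs(cv2.resize(A[200:350,150:350],(800,600),interpolation=cv2.INTER_CUBIC),alpha=1.3))"
```

```text
3.2 [ 0.4629364  -0.01957264  0.09148427] [[-0.787  0.002 -0.616]
 [ 0.616  0.    -0.788]
 [-0.002 -1.    -0.001]] 0.5171883325232284
3.25 [ 0.4632 -0.0195  0.0919] w 0.04528166068265303 (array([0.0024, 0.0778, 0.0017]), array([ 0.14, -1.  , -0.14]))
```

View pics/m3.png

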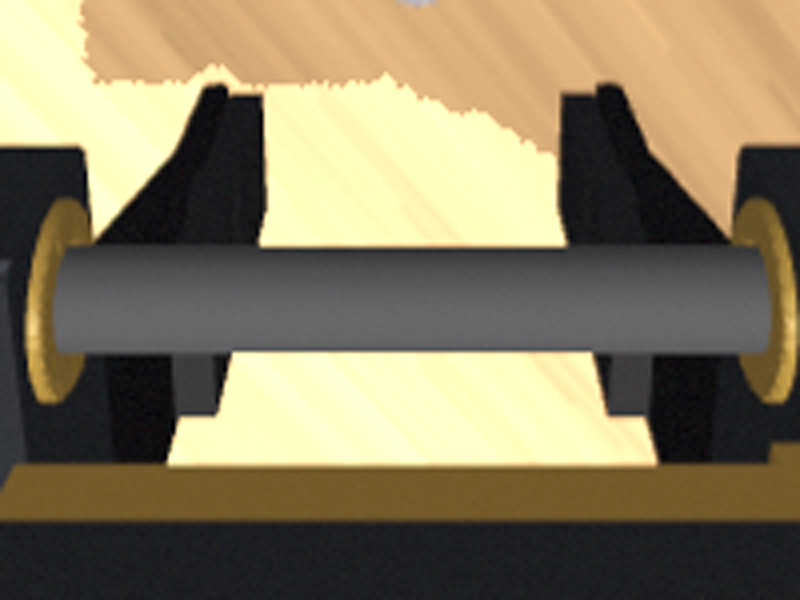

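The fingers straddle the column of the insert, which is at crop (415,0). I check its position numerically.

```bash
python3 - <<'E'
import pickle
from h import *
s,i=pickle.load(open('pics/w2.pkl','rb'));A=cv2.imread('pics/raw_w2.png').astype(int)
m=(np.ptp(A,axis=2)<25)&(A.max(2)>60); m[215:]=0;m[:,:200]=0;m[:,310:]=0;m[:150]=0
n,l,st,c=cv2.connectedComponentsWithStats(m.astype(np.uint8));print([(x.tolist(),y.round(1)) for x,y in zip(st[1:],c[1:]) if x[4]>20])
P=np.array([[.461,-.0197,.03],[.461,-.0197,0]]);print(proj(i,P))
E
```

```text
[([245, 177, 18, 24, 359], array([253.7, 188.6]))]
[[253.55162798 192.40807001]
 [253.52423355 183.09954616]]
```

Call:
jog_arm --series '[[[0.0016, 0.03, 0.0015], [0, -1, 0], 0.045], [[0, 0.03, 0], [0, 0, 0], 0.045], [[0, 0.0175, 0], [0, 0, 0], 0.045], [[0, 0, 0], [0, 0, 0], 0.045], [[0, 0, 0], [0, 0, 0], 0.0], [[0, 0, 0], [0, 0, 0], 0.0], [[0, 0, 0], [0, 0, 0], 0.0], [[0, 0, 0], [0, 0, 0], 0.0], [[0, 0, 0], [0, 0, 0], 0.0]]'

```text
time_s: 4.38
tcp_pos: [0.4595, -0.0199, 0.0127]
ee_rot: [[-0.798, 0.0, -0.603], [0.603, 0.0, -0.798], [-0.0, -1.0, -0.0]]
wrist_force: [-0.5, -0.1, -0.5]
gripper_width: 0.051
```

```bash
python3 d.py 142.95 .590 -.215 .10
```

```text
4.375 [ 0.4595 -0.0199  0.0127] w 0.004475473538067017 (array([-0.2217, -0.0873,  0.0771]), array([ 0., -0., -0.]))
```

The opening is 4.5 mm, so the insert isn't held. I look again.

```bash
python3 snap.py wrist w3; python3 - <<'E'
import pickle
from h import *
for k in('w2','w3'):
    s,i=pickle.load(open(f'pics/{k}.pkl','rb'));R0,p=tool(s);print(k,proj(i,[p,p-R0[:,1]*.019]),'w',s['gripper_width'])
E
```

```text
4.375 [ 0.45947097 -0.01987406  0.012729  ] [[-0.798  0.    -0.603]
 [ 0.603  0.    -0.798]
 [-0.    -1.    -0.   ]] 0.051442224575482955
w2 [[251.52735793 221.55486812]
 [251.40759445 233.71242827]] w 0.5171883325232284
w3 [[251.54082455 221.51319814]
 [251.42122945 233.66688159]] w 0.051442224575482955
```

View pics/w3.png

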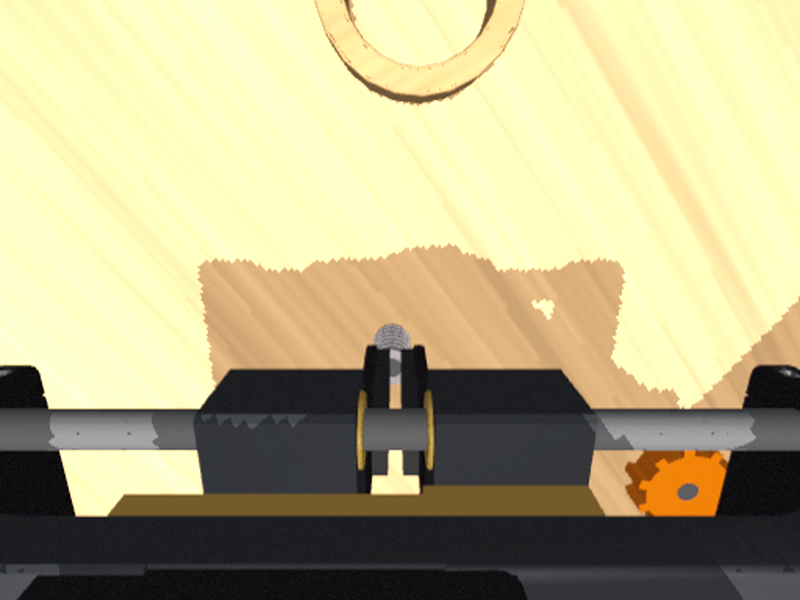

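```bash
python3 - <<'E'
import pickle
from h import *
s,i=pickle.load(open('pics/w3.pkl','rb'));R0,p=tool(s)
for r in (215,217.5,220): print(r,(R0.T@(pw(i,251.2,r,0)-p)).round(4))
# synthetic outline rows of a standing insert at tool-z offset
for dz in(-.004,0,.004,.008,.012,.016):
    c=p+R0[:,2]*dz; a=np.linspace(0,6.3,60)
    for z in(0,.03):
        q=proj(i,np.c_[c[0]+.008*np.cos(a),c[1]+.008*np.sin(a),np.full(60,z)]);print(dz,z,'rows',q[:,1].min().round(1),q[:,1].max().round(1),'cols',q[:,0].min().round(1),q[:,0].max().round(1))
A=cv2.imread('pics/raw_w3.png');cv2.imwrite('pics/m4.png',cv2.convertScaleAbs(cv2.resize(A[195:260,210:295],(785,600),interpolation=cv2.INTER_CUBIC),alpha=2.2))
E
```

```text
215 [-0.0003  0.0127 -0.0004]
217.5 [-0.0003  0.0127 -0.0023]
220 [-0.0003  0.0127 -0.0043]
-0.004 0 rows 209.4 229.6 cols 240.7 262.5
-0.004 0.03 rows 226.6 249.5 cols 238.9 264.0
0 0 rows 204.2 224.6 cols 240.7 262.6
0 0.03 rows 220.8 243.9 cols 238.8 264.1
0.004 0 rows 199.0 219.6 cols 240.6 262.6
0.004 0.03 rows 214.8 238.2 cols 238.7 264.2
0.008 0 rows 193.7 214.5 cols 240.5 262.7
0.008 0.03 rows 208.7 232.5 cols 238.6 264.2
0.012 0 rows 188.3 209.4 cols 240.4 262.7
0.012 0.03 rows 202.6 226.6 cols 238.5 264.3
0.016 0 rows 182.9 204.2 cols 240.4 262.8
0.016 0.03 rows 196.4 220.7 cols 238.4 264.4
```

View pics/m4.png

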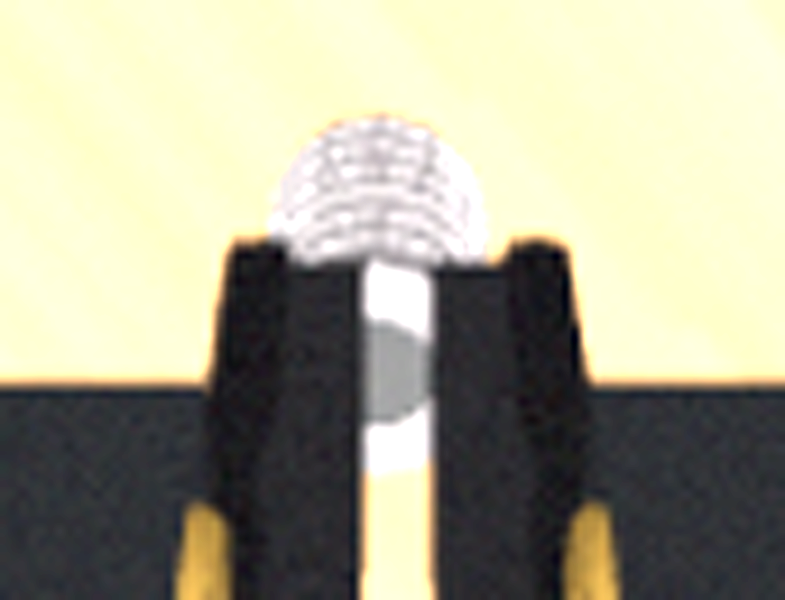

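The insert still stands upright and centred, seen below the closed fingertips. By the image geometry the tips are about 20 mm higher than the reported TCP, so they closed above it. I open, go 11.5 mm lower, which is safe either way, and close again.

Call:
jog_arm --series '[[[0, 0, 0], [0, 0, 0], 0.04], [[0, 0, 0], [0, 0, 0], 0.04], [[0, 0, 0], [0, 0, 0], 0.04], [[0, 0, 0], [0, 0, 0], 0.04], [[0, 0, 0], [0, 0, 0], 0.04], [[0, 0.006, -0.0015], [0, 0, 0], 0.04], [[0, 0.0055, 0], [0, 0, 0], 0.04], [[0, 0, 0], [0, 0, 0], 0.04]]'

```text
time_s: 5.42
tcp_pos: [0.4598, -0.0188, 0.0004]
ee_rot: [[-0.798, -0.002, -0.603], [0.603, -0.0, -0.798], [0.001, -1.0, 0.001]]
wrist_force: [0.2, 0.0, 0.4]
gripper_width: 0.461
```

Call:
jog_arm --series '[[[0, 0, 0], [0, 0, 0], 0.0], [[0, 0, 0], [0, 0, 0], 0.0], [[0, 0, 0], [0, 0, 0], 0.0], [[0, 0, 0], [0, 0, 0], 0.0], [[0, 0, 0], [0, 0, 0], 0.0]]'

```text
time_s: 6.05
tcp_pos: [0.4605, -0.0187, 0.0013]
ee_rot: [[-0.798, 0.0, -0.603], [0.603, 0.0, -0.798], [-0.0, -1.0, -0.0]]
wrist_force: [0.4, -0.3, 0.2]
gripper_width: 0.161
```

Width is 14 mm, so it's gripped. I lift and carry it to above the bore by the stop.

Call:
jog_arm --series '[[[0, -0.04, 0], [0, 0, 0], 0.0], [[0, -0.05, 0], [0, 0, 0], 0.0], [[-0.0443, 0, 0.0157], [0, 0, 0], 0.0], [[-0.0443, 0, 0.0157], [0, 0, 0], 0.0], [[-0.0443, 0, 0.0157], [0, 0, 0], 0.0], [[-0.0443, 0, 0.0157], [0, 0, 0], 0.0], [[-0.0443, 0, 0.0157], [0, 0, 0], 0.0], [[0, 0.02, 0], [0, 0, 0], 0.0], [[0, 0, 0], [0, 0, 0], 0.0], [[0, 0, 0], [0, 0, 0], 0.0]]'

```text
time_s: 7.3
tcp_pos: [0.5898, -0.2145, 0.0715]
ee_rot: [[-0.799, -0.0, -0.602], [0.602, -0.0, -0.799], [-0.0, -1.0, 0.0]]
wrist_force: [0.5, 0.6, -0.1]
gripper_width: 0.163
```

```bash
python3 snap.py wrist w4; python3 d.py 142.95 .590 -.215 .0223; python3 - <<'E'
import cv2,pickle
from h import *
s,i=pickle.load(open('pics/w4.pkl','rb'));R0,p=tool(s)
print('mouth',proj(i,[[.590,-.215,.036],[.6199,-.1752,.036]]),'insert bottom',proj(i,[p,p+[0,0,.029]]))
A=cv2.imread('pics/raw_w4.png');cv2.imwrite('pics/m5.png',cv2.convertScaleAbs(cv2.resize(A[170:270,185:320],(800,593),interpolation=cv2.INTER_CUBIC),alpha=1.6))
E
```

```text
7.3 [ 0.58978272 -0.21454382  0.07151039] [[-0.799 -0.    -0.602]
 [ 0.602 -0.    -0.799]
 [-0.    -1.     0.   ]] 0.16290480463841656
7.35 [ 0.5901 -0.2144  0.072 ] w 0.014151294163686375 (array([-0.0002,  0.0497,  0.0005]), array([ 0.02,  0.05, -0.06]))
mouth [[251.14960291 203.60359513]
 [251.33049777 258.48300685]] insert bottom [[251.52829662 221.53632074]
 [251.32999706 241.10501773]]
```

View pics/m5.png

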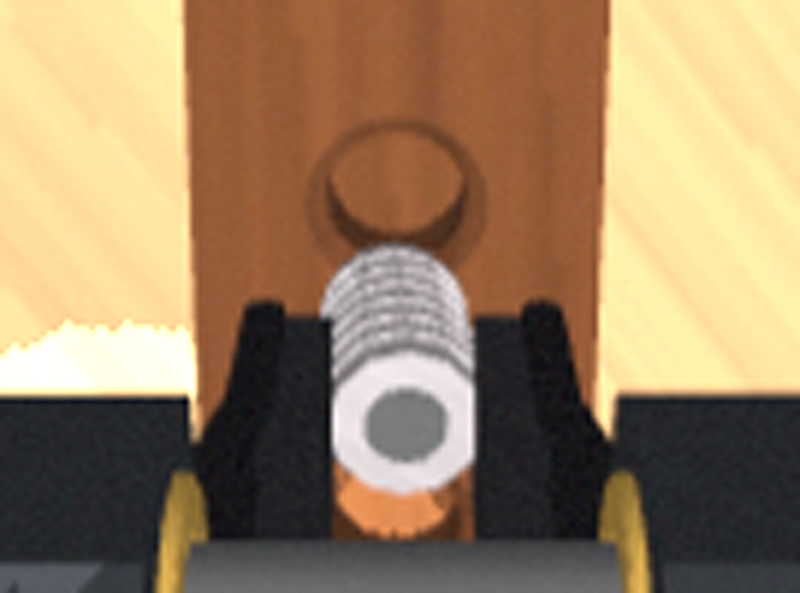

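The insert is held upright at (400,370), in line with the bore at (396,194), and agrees with the prediction to under 1 mm. I lower it.

Call:
jog_arm --series '[[[0, 0.02, 0], [0, 0, 0], 0.0], [[0, 0.015, 0], [0, 0, 0], 0.0], [[0, 0.007, 0], [0, 0, 0], 0.0], [[0, 0.006, 0], [0, 0, 0], 0.0], [[0, 0, 0], [0, 0, 0], 0.0], [[0, 0, 0], [0, 0, 0], 0.0]]'

```text
time_s: 8.1
tcp_pos: [0.5901, -0.2149, 0.0236]
ee_rot: [[-0.798, 0.001, -0.602], [0.602, -0.0, -0.798], [-0.001, -1.0, -0.0]]
wrist_force: [0.7, -0.8, -0.7]
gripper_width: 0.166
```

Call:
jog_arm --series '[[[0, 0.001, 0], [0, 0, 0], 0.035], [[0, 0, 0], [0, 0, 0], 0.035], [[0, 0, 0], [0, 0, 0], 0.035], [[0, -0.05, 0], [0, 0, 0], 0.035], [[0, -0.047, 0], [0, 0, 0], 0.045], [[0.0234, 0, -0.0482], [0, 0, 0], 0.045], [[0.0234, 0, -0.0482], [0, 0, 0], 0.045], [[0.0234, 0, -0.0482], [0, 0, 0], 0.045], [[0.0234, 0, -0.0482], [0, 0, 0], 0.045], [[0.0234, 0, -0.0482], [0, 0, 0], 0.045]]'

```text
time_s: 9.35
tcp_pos: [0.6419, 0.0498, 0.1194]
ee_rot: [[-0.798, 0.0, -0.602], [0.602, 0.0, -0.798], [-0.0, -1.0, -0.0]]
wrist_force: [1.1, 0.9, -0.4]
gripper_width: 0.516
```

Call:
jog_arm --series '[[[0, 0, 0], [0, 0, 0], 0.045], [[0, 0, 0], [0, 0, 0], 0.045]]'

```text
time_s: 9.6
tcp_pos: [0.6413, 0.0479, 0.119]
ee_rot: [[-0.798, -0.001, -0.602], [0.602, -0.0, -0.798], [0.0, -1.0, 0.001]]
wrist_force: [-0.4, -0.2, 0.7]
gripper_width: 0.518
```

```bash
python3 snap.py wrist w5; python3 - <<'E'
import pickle
from h import *
s,i=pickle.load(open('pics/w5.pkl','rb'));A=cv2.imread('pics/raw_w5.png').astype(int)
m=(np.ptp(A,axis=2)<25)&(A.max(2)>60); m[215:]=0;m[:,:200]=0;m[:,310:]=0;m[:120]=0
n,l,st,c=cv2.connectedComponentsWithStats(m.astype(np.uint8));print([(x.tolist(),y.round(1)) for x,y in zip(st[1:],c[1:]) if x[4]>20])
from scipy.optimize import least_squares
a=np.linspace(0,6.3,100)
def box(p):
    q=proj(i,np.vstack([np.c_[p[0]+.008*np.cos(a),p[1]+.008*np.sin(a),np.full(100,z)] for z in(0,.03)]));return np.r_[q.min(0),q.max(0)]
for x in st[1:]:
    if 100<x[4]<900:
        t=np.r_[x[0],x[1],x[0]+x[2],x[1]+x[3]]-.5;r=least_squares(lambda p:box(p)-t,[.63,.032]);print(r.x,r.fun.round(1));print(delta(s,down(142.95),[*r.x,.0005]))
E
```

```text
9.6 [0.64133115 0.04793264 0.11899182] [[-0.798 -0.001 -0.602]
 [ 0.602 -0.    -0.798]
 [ 0.    -1.     0.001]] 0.517601465920161
[([238, 155, 17, 20, 278], array([246.4, 164.5]))]
[0.63502617 0.03022398] [ 0.2 -0.9 -0.2  0.9]
(array([-0.0057,  0.1185,  0.0179]), array([-0.03,  0.02,  0.02]))
```

Call:
jog_arm --series '[[[-0.0057, 0.03, 0.0179], [0, 0, 0], 0.045], [[0, 0.03, 0], [0, 0, 0], 0.045], [[0, 0.03, 0], [0, 0, 0], 0.045], [[0, 0.02, 0], [0, 0, 0], 0.045], [[0, 0.008, 0], [0, 0, 0], 0.045], [[0, 0, 0], [0, 0, 0], 0.045], [[0, 0, 0], [0, 0, 0], 0.0], [[0, 0, 0], [0, 0, 0], 0.0], [[0, 0, 0], [0, 0, 0], 0.0], [[0, 0, 0], [0, 0, 0], 0.0]]'

```text
time_s: 10.9
tcp_pos: [0.6356, 0.0304, 0.0015]
ee_rot: [[-0.798, 0.001, -0.602], [0.602, 0.0, -0.798], [-0.0, -1.0, -0.0]]
wrist_force: [-0.1, -0.1, 0.7]
gripper_width: 0.164
```

Call:
jog_arm --series '[[[0, 0, 0], [0, 0, 0], 0.0], [[0, 0, 0], [0, 0, 0], 0.0]]'

```text
time_s: 11.15
tcp_pos: [0.6356, 0.0304, 0.0015]
ee_rot: [[-0.798, 0.0, -0.602], [0.602, 0.0, -0.798], [-0.0, -1.0, -0.0]]
wrist_force: [-1.0, -0.2, 1.9]
gripper_width: 0.162
```

```bash
python3 d.py 142.95 .6199 -.1752 .0223
```

```text
11.15 [0.6356 0.0304 0.0015] w 0.014134327316988694 (array([-0.1113, -0.0209,  0.1736]), array([ 0.02,  0.01, -0.02]))
```

Call:
jog_arm --series '[[[0, -0.04, 0], [0, 0, 0], 0.0], [[0, -0.05, 0], [0, 0, 0], 0.0], [[-0.0278, 0, 0.0434], [0, 0, 0], 0.0], [[-0.0278, 0, 0.0434], [0, 0, 0], 0.0], [[-0.0278, 0, 0.0434], [0, 0, 0], 0.0], [[-0.0278, 0, 0.0434], [0, 0, 0], 0.0], [[0, 0.02, 0], [0, 0, 0], 0.0], [[0, 0, 0], [0, 0, 0], 0.0], [[0, 0, 0], [0, 0, 0], 0.0]]'

```text
time_s: 12.28
tcp_pos: [0.6199, -0.1749, 0.0715]
ee_rot: [[-0.799, 0.0, -0.602], [0.602, -0.0, -0.799], [-0.0, -1.0, 0.0]]
wrist_force: [0.3, 0.8, -0.5]
gripper_width: 0.16
```

```bash
python3 snap.py wrist w6; python3 d.py 142.95 .6199 -.1752 .0223; python3 - <<'E'
import cv2
A=cv2.imread('pics/raw_w6.png');cv2.imwrite('pics/m6.png',cv2.convertScaleAbs(cv2.resize(A[130:270,165:340],(750,600),interpolation=cv2.INTER_CUBIC),alpha=1.6))
E
```

```text
12.275 [ 0.61992658 -0.17486972  0.07146005] [[-0.799  0.    -0.602]
 [ 0.602 -0.    -0.799]
 [-0.    -1.     0.   ]] 0.15976582672356843
12.325 [ 0.6202 -0.1747  0.0718] w 0.013899785615769338 (array([-0.    ,  0.0495,  0.0006]), array([ 0.02,  0.07, -0.06]))
```

View pics/m6.png

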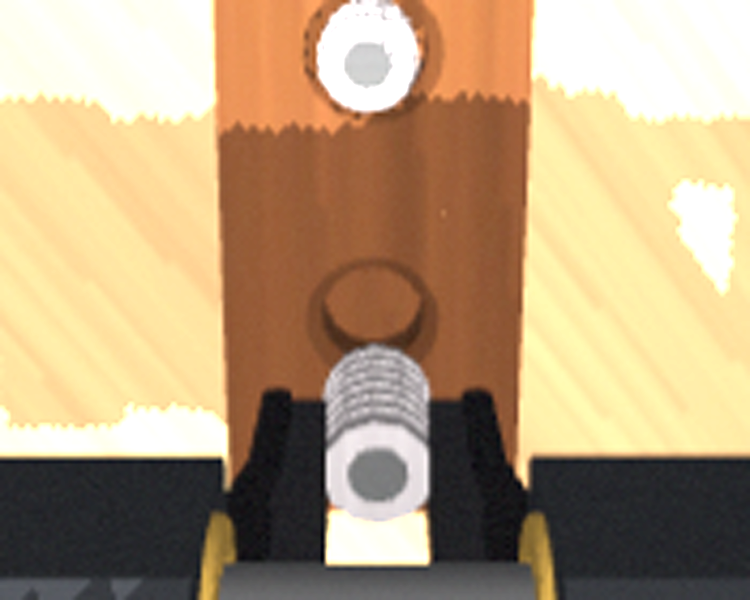

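Insert 1 is seated in the stop bore, with its top face at (367,62). Insert 2 is held in line with the other bore at (372,310). I lower it, release, and back off.

Call:
jog_arm --series '[[[0, 0.02, 0], [0, 0, 0], 0.0], [[0, 0.015, 0], [0, 0, 0], 0.0], [[0, 0.007, 0], [0, 0, 0], 0.0], [[0, 0.0065, 0], [0, 0, 0], 0.0], [[0, 0, 0], [0, 0, 0], 0.0], [[0, 0, 0], [0, 0, 0], 0.0], [[0, 0.0005, 0], [0, 0, 0], 0.035], [[0, 0, 0], [0, 0, 0], 0.035], [[0, 0, 0], [0, 0, 0], 0.035]]'

```text
time_s: 13.45
tcp_pos: [0.6196, -0.1753, 0.0223]
ee_rot: [[-0.798, 0.0, -0.603], [0.603, -0.0, -0.798], [-0.0, -1.0, -0.0]]
wrist_force: [-0.4, 0.1, -0.2]
gripper_width: 0.376
```

Call:
jog_arm --series '[[[0, -0.05, 0], [0, 0, 0], 0.035], [[0, -0.06, 0], [0, 0, 0], 0.06], [[0, -0.02, -0.05], [0, 0, 0], 0.06], [[0, 0, -0.05], [0, 0, 0], 0.06], [[0, 0, 0], [0, 0, 0], 0.06], [[0, 0, 0], [0, 0, 0], 0.06]]'

```text
time_s: 14.2
tcp_pos: [0.6793, -0.0954, 0.1516]
ee_rot: [[-0.798, -0.001, -0.602], [0.602, -0.0, -0.798], [0.001, -1.0, 0.001]]
wrist_force: [0.1, -0.9, 0.0]
gripper_width: 0.682
```

```bash
python3 snap.py wrist w7; python3 - <<'E'
import cv2,pickle
from h import *
s,i=pickle.load(open('pics/w7.pkl','rb'));A=cv2.imread('pics/raw_w7.png').astype(int)
c0=proj(i,[[.605,-.195,.045]])[0].astype(int);y0,x0=max(c0[1]-70,0),c0[0]-60
sub=A[y0:y0+140,x0:x0+120]
m=((np.ptp(sub,axis=2)<30)&(sub.max(2)>60)).astype(np.uint8)
n,l,st,c=cv2.connectedComponentsWithStats(m)
print([(x.tolist(),(y+[x0,y0]).round(1)) for x,y in zip(st[1:],c[1:]) if x[4]>30],x0,y0)
a=np.linspace(0,6.3,100)
for n,b in(('stop',(.59,-.215)),('open',(.6199,-.1752))):
  for z in(.036,.051,.06): q=proj(i,np.c_[b[0]+.008*np.cos(a),b[1]+.008*np.sin(a),np.full(100,z)]);print(n,z,q.mean(0).round(1),q.min(0).round(1),q.max(0).round(1))
o=A[y0:y0+140,x0:x0+120].astype(np.uint8)
B=cv2.imread('pics/raw_side0.png')
cv2.imwrite('pics/m7.png',cv2.convertScaleAbs(cv2.resize(o,None,fx=4,fy=4,interpolation=cv2.INTER_CUBIC),alpha=1.3))
E
```

```text
14.2 [ 0.67927032 -0.09542477  0.15159753] [[-0.798 -0.001 -0.602]
 [ 0.602 -0.    -0.798]
 [ 0.001 -1.     0.001]] 0.6815743996404645
[([51, 7, 20, 27, 428], array([250.3,  19.8])), ([53, 68, 19, 20, 299], array([251.8,  77.5]))] 190 0
stop 0.036 [250.8  21. ] [242.2  11.1] [259.6  30.7]
stop 0.051 [250.7  16.6] [241.6   6.1] [260.   26.9]
stop 0.06 [250.7  13.7] [241.2   2.7] [260.3  24.3]
open 0.036 [251.   78.9] [242.8  70. ] [259.4  87.6]
open 0.051 [250.9  77.8] [242.3  68.4] [259.7  87. ]
open 0.06 [250.9  77.1] [242.   67.3] [260.   86.6]
```

Blob extents match seated inserts in both bores: tops within 1 px of the 51 mm prediction. Next I work out the driver's pose from the first pictures.

```bash
cat >> h.py <<'E'
def tri(obs):
    from scipy.optimize import least_squares
    f=lambda P:np.concatenate([(proj(i,P)[0]-px)*w for i,px,w in obs]);r=least_squares(f,[.6,.2,.15]);return r.x,r.fun
def lean(psi,th):
    "tool y down the driver axis (deg), x level at psi+90"
    p,t=np.radians([psi,th]);y=np.array([np.sin(t)*np.cos(p),np.sin(t)*np.sin(p),-np.cos(t)]);x=np.array([-np.sin(p),np.cos(p),0]);return np.c_[x,y,np.cross(x,y)]
E
python3 - <<'E'
from station import *
from h import *
t,s=camera_info('top'),camera_info('side')
print('end',tri([(t,np.array([198.5,163]),1),(s,np.array([189.3,198.3]),1)]))
c=[pw(t,u-.4,v-.4,.008) for u,v in((195.7,174.5),(215.05,174.5),(215.05,148.25))];print(c)
print(np.degrees(np.arctan2(*(c[2]-c[1])[1::-1])),np.degrees(np.arctan2(*(c[0]-c[1])[1::-1]))-90)
E
```

```text
end (array([0.61637892, 0.23172954, 0.16556307]), array([-0.00026719, -0.0007229 ,  0.00057647,  0.00023854]))
[array([0.62533474, 0.26482632, 0.008     ]), array([0.62345037, 0.19586286, 0.008     ]), array([0.7222291 , 0.19560002, 0.008     ])]
-0.15245809085483325 -1.5651737728640285
```

```bash
python3 - <<'E'
from station import *
from h import *
u=-lean(-1,33.5)[:,1];print(delta(sense(),lean(-1,33.5),np.array([.6164,.2317,.1656])+u*.13))
E
```

```text
(array([ 0.3057, -0.1222, -0.1813]), array([-31.04,  52.32,  15.77]))
```

Call:
jog_arm --series '[[[0, -0.06, 0], [0, 0, 0], 0.06], [[0.051, -0.0104, -0.0302], [0, 0, 0], 0.06], [[0.051, -0.0104, -0.0302], [0, 0, 0], 0.06], [[0.051, -0.0104, -0.0302], [0, 0, 0], 0.06], [[0.051, -0.0104, -0.0302], [0, 0, 0], 0.06], [[0.051, -0.0104, -0.0302], [0, 0, 0], 0.06], [[0.051, -0.0104, -0.0302], [0, 0, 0], 0.06], [[0, 0, 0], [0, 0, 0], 0.06]]'

```text
time_s: 15.25
tcp_pos: [0.5437, 0.2358, 0.2757]
ee_rot: [[-0.8, 0.002, -0.599], [0.599, 0.001, -0.8], [-0.001, -1.0, -0.002]]
wrist_force: [0.4, 0.1, -0.1]
gripper_width: 0.694
```

Call:
jog_arm --series '[[[0, 0, 0], [-4.43, 7.47, 2.25], 0.06], [[0, 0, 0], [-4.43, 7.47, 2.25], 0.06], [[0, 0, 0], [-4.43, 7.47, 2.25], 0.06], [[0, 0, 0], [-4.43, 7.47, 2.25], 0.06], [[0, 0, 0], [-4.43, 7.47, 2.25], 0.06], [[0, 0, 0], [-4.43, 7.47, 2.25], 0.06], [[0, 0, 0], [-4.43, 7.47, 2.25], 0.06], [[0, 0, 0], [0, 0, 0], 0.06], [[0, 0, 0], [0, 0, 0], 0.06]]'

```text
time_s: 16.38
tcp_pos: [0.5466, 0.2311, 0.2756]
ee_rot: [[-0.019, 0.533, -0.846], [1.0, -0.003, -0.024], [-0.015, -0.846, -0.533]]
wrist_force: [-0.4, -0.5, -0.4]
gripper_width: 0.692
```

```bash
python3 snap.py wrist w8; python3 - <<'E'
import pickle
from h import *
s,i=pickle.load(open('pics/w8.pkl','rb'));e=np.array([.6164,.2317,.1656]);print(s['joints'].round(1),s['wrist_force'].round(1))
for th in(32,35): print(proj(i,[e,e+.1*lean(-1,th)[:,1]]))
u=-lean(-1,33.5)[:,1];print(delta(s,lean(-1,33.5),e+u*.13))
E
```

```text
16.375 [0.546632   0.23111785 0.27562759] [[-0.019  0.533 -0.846]
 [ 1.    -0.003 -0.024]
 [-0.015 -0.846 -0.533]] 0.6924759391840581
[  48.     2.2  -35.    40.9  -37.5 -166.4] [-0.4 -0.5 -0.4]
[[252.7501678  175.32400168]
 [252.26180013 157.80648917]]
[[252.7501678  175.32400168]
 [252.1233429  161.38702686]]
(array([0.0019, 0.0003, 0.0025]), array([-1.26,  2.22,  0.4 ]))
```

View pics/w8.png

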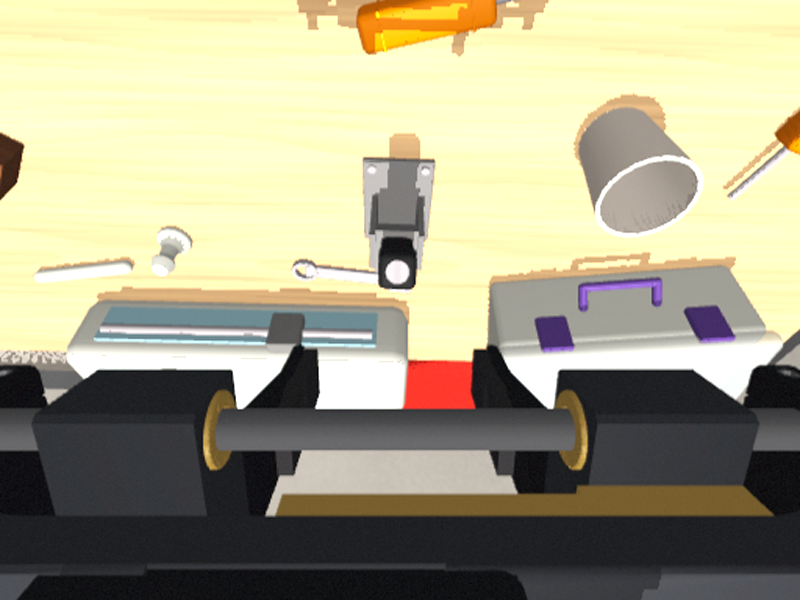

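The driver's black handle end is at (398,270), between the two finger columns, upright in the view. I merge this into the estimate.

```bash
python3 - <<'E'
import pickle
from station import camera_info
from h import *
s,i=pickle.load(open('pics/w8.pkl','rb'));t,sd=camera_info('top'),camera_info('side')
e,f=tri([(t,np.array([198.5,163]),1),(sd,np.array([189.3,198.3]),1),(i,np.array([254.4,172.5]),1.5)]);print(e,f.round(2))
c=np.array([.673,.2305,.008]);print('plate',proj(i,[c]),[ (proj(i,[e+.1*lean(p,34.5)[:,1]])).round(1) for p in(-4,0,4)])
L=lean(-1,34.5)
for d in(-.03,.06): print(d,delta(s,L,e+d*L[:,1]), L.T@(e-s['tcp_pos']))
E
```

```text
[0.6161228  0.23322891 0.16178561] [-0.31  0.44 -0.13  1.3  -0.35  0.33]
plate [[252.76109075 128.43796621]] [array([[251.2, 158.7]]), array([[253.9, 158.9]]), array([[256.6, 158.9]])]
-0.03 (array([0.0028, 0.1034, 0.0031]), array([-2.26,  2.22,  0.42])) [0.00332352 0.13315332 0.00725071]
0.06 (array([ 0.002 ,  0.1933, -0.0005]), array([-2.26,  2.22,  0.42])) [0.00332352 0.13315332 0.00725071]
```

Call:
jog_arm --series '[[[0, 0, 0], [-2.26, 2.22, 0.42], 0.06], [[0.0033, 0, 0.0073], [0, 0, 0], 0.06], [[0, 0.035, 0], [0, 0, 0], 0.06], [[0, 0.035, 0], [0, 0, 0], 0.06], [[0, 0.033, 0], [0, 0, 0], 0.06], [[0, 0, 0], [0, 0, 0], 0.06], [[0, 0, 0], [0, 0, 0], 0.06]]'

```text
time_s: 17.3
tcp_pos: [0.6041, 0.2303, 0.2041]
ee_rot: [[0.005, 0.536, -0.844], [1.0, -0.005, 0.003], [-0.002, -0.844, -0.536]]
wrist_force: [-0.2, -0.9, 0.4]
gripper_width: 0.687
```

```bash
python3 snap.py wrist w9; python3 - <<'E'
import pickle
from h import *
s,i=pickle.load(open('pics/w9.pkl','rb'));e=np.array([.6161,.2332,.1618]);L=lean(-1,34.5);print(s['joints'].round(1))
print(delta(s,L,e+.06*L[:,1])); print('end',proj(i,[e]))
A=cv2.imread('pics/raw_w9.png').astype(int);p=proj(i,[e])[0].astype(int)
m=((A.min(2)>90)&(np.ptp(A,axis=2)<40)).astype(np.uint8)[p[1]-25:p[1]+25,p[0]-25:p[0]+25]
n,l,st,c=cv2.connectedComponentsWithStats(m);print([(x.tolist(),(y+p-25).round(1)) for x,y in zip(st[1:],c[1:]) if x[4]>15])
E
```

```text
17.3 [0.60412897 0.23028615 0.20411142] [[ 0.005  0.536 -0.844]
 [ 1.    -0.005  0.003]
 [-0.002 -0.844 -0.536]] 0.6868839258099692
[  39.3   10.6  -38.7   55.1  -24.7 -177.3]
(array([0.0028, 0.1021, 0.0104]), array([-2.11,  0.67,  0.28]))
end [[255.44466523 186.87876676]]
[([0, 0, 12, 29, 208], array([235.4, 175.1])), ([38, 0, 9, 20, 93], array([272.6, 167.7])), ([15, 17, 21, 22, 363], array([255.1, 188.3])), ([0, 45, 31, 5, 138], array([244.1, 208.2]))]
```

Joint 6 has reached its limit at -177.3°. I make the half turn about the tool's y for the same grasp. I'll also approach with less lean, since pitch about the jaw axis is free, to stay off the wrist singularity.

Call:
jog_arm --series '[[[0, -0.02, 0], [0, -10.6, 0], 0.06], [[0, 0, 0], [0, -10.6, 0], 0.06], [[0, 0, 0], [0, -10.6, 0], 0.06], [[0, 0, 0], [0, -10.6, 0], 0.06], [[0, 0, 0], [0, -10.6, 0], 0.06], [[0, 0, 0], [0, -10.6, 0], 0.06], [[0, 0, 0], [0, -10.6, 0], 0.06], [[0, 0, 0], [0, -10.6, 0], 0.06], [[0, 0, 0], [0, -10.6, 0], 0.06]]'

```text
time_s: 18.48
tcp_pos: [0.5928, 0.2308, 0.2219]
ee_rot: [[-0.84, 0.537, 0.081], [-0.098, -0.003, -0.995], [-0.534, -0.844, 0.055]]
wrist_force: [-0.2, 0.1, -0.1]
gripper_width: 0.688
```

Call:
jog_arm --series '[[[0, 0, 0], [0, -10.6, 0], 0.06], [[0, 0, 0], [0, -10.6, 0], 0.06], [[0, 0, 0], [0, -10.6, 0], 0.06], [[0, 0, 0], [0, -10.6, 0], 0.06], [[0, 0, 0], [0, -10.6, 0], 0.06], [[0, 0, 0], [0, -10.6, 0], 0.06], [[0, 0, 0], [0, -10.6, 0], 0.06], [[0, 0, 0], [0, -10.6, 0], 0.06], [[0, 0, 0], [0, 0, 0], 0.06]]'

```text
time_s: 19.6
tcp_pos: [0.5929, 0.2307, 0.2217]
ee_rot: [[-0.003, 0.536, 0.844], [-1.0, -0.003, -0.002], [0.002, -0.844, 0.536]]
wrist_force: [-1.0, 0.3, -0.2]
gripper_width: 0.688
```

```bash
cat > g.py <<'E'
import sys
from station import *
from h import *
L=float(sys.argv[1]);s=sense();e=np.array([.6161,.2332,.1618]);a=lean(-1,35)[:,1]
T=lean(-1,L)@np.diag([-1,1,-1.])
g=e+.025*a+.03*T[:,1]
print(s['joints'].round(1),s['tcp_pos'].round(4));sh,tu=delta(s,T,g);print('turn',tu,'then shift in new axes',(T.T@(g-s['tcp_pos'])).round(4),'shift, axes now',sh)
E
python3 g.py 26
```

```text
[ 41.4   8.7 -37.7  50.6 -27.5   6. ] [0.5929 0.2307 0.2217]
turn [-6.44  0.78 -0.31] then shift in new axes [-0.0029  0.1186 -0.0015] shift, axes now [-0.0024  0.1177 -0.0148]
```

Call:
jog_arm --series '[[[0, 0, 0], [-6.44, 0.78, -0.31], 0.06], [[-0.0029, 0, -0.0015], [0, 0, 0], 0.06], [[0, 0.03, 0], [0, 0, 0], 0.06], [[0, 0.02, 0], [0, 0, 0], 0.06], [[0, 0, 0], [0, 0, 0], 0.06]]'

```text
time_s: 20.23
tcp_pos: [0.6171, 0.2286, 0.1751]
ee_rot: [[-0.02, 0.46, 0.888], [-1.0, -0.018, -0.013], [0.01, -0.888, 0.461]]
wrist_force: [-0.4, -0.1, 0.7]
gripper_width: 0.691
```

```bash
python3 g.py 26;python3 snap.py wrist w10; python3 - <<'E'
import pickle
from h import *
s,i=pickle.load(open('pics/w10.pkl','rb'));e=np.array([.6161,.2332,.1618]);p=proj(i,[e])[0].astype(int);print(p)
A=cv2.imread('pics/raw_w10.png').astype(int)
m=((A.min(2)>90)&(np.ptp(A,axis=2)<40)).astype(np.uint8);m[:max(p[1]-30,0)]=0;m[p[1]+30:]=0;m[:,:p[0]-30]=0;m[:,p[0]+30:]=0
n,l,st,c=cv2.connectedComponentsWithStats(m);print([(x.tolist(),y.round(1)) for x,y in zip(st[1:],c[1:]) if x[4]>15])
E
```

```text
[ 39.9  14.8 -32.7  41.7 -27.7  14.1] [0.6171 0.2286 0.1751]
turn [-1.42  0.13  0.58] then shift in new axes [-0.0046  0.0662 -0.0029] shift, axes now [-0.0053  0.0661 -0.0046]
20.225 [0.61713434 0.22856553 0.17514342] [[-0.02   0.46   0.888]
 [-1.    -0.018 -0.013]
 [ 0.01  -0.888  0.461]] 0.6911001957147763
[247 224]
[([221, 194, 9, 31, 252], array([224.6, 208.8])), ([265, 194, 11, 31, 302], array([270.6, 208.6])), ([236, 214, 24, 21, 390], array([247.3, 223.8]))]
```

The end dot is at pixel (247,224), exactly where predicted. I go in and grip.

Call:
jog_arm --series '[[[-0.0046, 0, -0.003], [-1.42, 0.13, 0.58], 0.06], [[0, 0.022, 0], [0, 0, 0], 0.06], [[0, 0.022, 0], [0, 0, 0], 0.06], [[0, 0.022, 0], [0, 0, 0], 0.06], [[0, 0, 0], [0, 0, 0], 0.06], [[0, 0, 0], [0, 0, 0], 0.06]]'

```text
time_s: 21.02
tcp_pos: [0.6447, 0.2344, 0.118]
ee_rot: [[-0.017, 0.442, 0.897], [-1.0, -0.004, -0.017], [-0.004, -0.897, 0.442]]
wrist_force: [0.4, 0.6, 0.4]
gripper_width: 0.687
```

```bash
python3 g.py 26
```

```text
[ 36.1  20.8 -34.1  49.5 -20.2   8.1] [0.6447 0.2344 0.118 ]
turn [-0.21 -0.08 -0.24] then shift in new axes [ 0.0017  0.0028 -0.0026] shift, axes now [ 0.0017  0.0027 -0.0026]
```

Call:
jog_arm --series '[[[0.0015, 0.002, -0.002], [0, 0, 0], 0.06], [[0, 0, 0], [0, 0, 0], 0.0], [[0, 0, 0], [0, 0, 0], 0.0], [[0, 0, 0], [0, 0, 0], 0.0], [[0, 0, 0], [0, 0, 0], 0.0], [[0, 0, 0], [0, 0, 0], 0.0], [[0, 0, 0], [0, 0, 0], 0.0]]'

```text
time_s: 21.9
tcp_pos: [0.6435, 0.2322, 0.1136]
ee_rot: [[-0.017, 0.44, 0.898], [-1.0, -0.005, -0.017], [-0.003, -0.898, 0.44]]
wrist_force: [0.1, -0.4, 0.9]
gripper_width: 0.318
```

Call:
jog_arm --series '[[[0, -0.01, -0.0015], [0, 0, 0], 0.0], [[0, -0.01, -0.0015], [0, 0, 0], 0.0], [[0, -0.01, -0.0015], [0, 0, 0], 0.0]]'

```text
time_s: 22.28
tcp_pos: [0.626, 0.2324, 0.1384]
ee_rot: [[-0.017, 0.439, 0.898], [-1.0, -0.005, -0.017], [-0.003, -0.898, 0.439]]
wrist_force: [1.0, -0.3, -1.3]
gripper_width: 0.317
```

Gripped at 27.6 mm and sliding out with little force. I continue clear of the mouth and upward.

Call:
jog_arm --series '[[[0, -0.015, -0.0023], [0, 0, 0], 0.0], [[0, -0.015, -0.0023], [0, 0, 0], 0.0], [[0, -0.015, -0.0023], [0, 0, 0], 0.0], [[0, -0.02, -0.003], [0, 0, 0], 0.0], [[0, -0.02, -0.003], [0, 0, 0], 0.0], [[0, -0.02, -0.003], [0, 0, 0], 0.0], [[0, -0.02, -0.003], [0, 0, 0], 0.0], [[0, 0, 0], [0, 0, 0], 0.0], [[0, 0, 0], [0, 0, 0], 0.0]]'

```text
time_s: 23.4
tcp_pos: [0.554, 0.2331, 0.2417]
ee_rot: [[-0.017, 0.439, 0.899], [-1.0, -0.005, -0.017], [-0.002, -0.899, 0.439]]
wrist_force: [0.0, -0.8, -2.0]
gripper_width: 0.319
```

```bash
cat > f.py <<'E'
import sys
from station import *
from h import *
yaw,x,y,z=map(float,sys.argv[1:5]);s=sense();print(s['joints'].round(1),s['tcp_pos'].round(4),s['wrist_force'].round(1))
T=lean(yaw,float(sys.argv[5]))@np.diag([-1,1,-1.]);sh,tu=delta(s,T,[x,y,z]);print('shift now axes',sh,'turn',tu)
E
python3 f.py -1 .55 .23 .25 -9; python3 snap.py side s2
```

```text
[ 46.8   6.5 -29.9  30.5 -39.5  20.8] [0.554  0.2331 0.2417] [ 0.  -0.8 -2. ]
shift now axes [ 0.0031 -0.0092  0.0001] turn [-3.502e+01 -2.000e-02 -1.400e-01]
23.4 [0.55396574 0.23309873 0.24166847] [[-0.017  0.439  0.899]
 [-1.    -0.005 -0.017]
 [-0.002 -0.899  0.439]] 0.3185563134122987
```

Call:
jog_arm --series '[[[0, -0.03, 0], [0, 0, 0], 0.0], [[0, 0, 0], [-7, 0, 0], 0.0], [[0, 0, 0], [-7, 0, 0], 0.0], [[0, 0, 0], [-7, 0, 0], 0.0], [[0, 0, 0], [-7, 0, 0], 0.0], [[0, 0, 0], [-7, 0, 0], 0.0], [[0, 0, 0], [0, 0, 0], 0.0], [[0, 0, 0], [0, 0, 0], 0.0]]'

```text
time_s: 24.45
tcp_pos: [0.541, 0.2332, 0.2685]
ee_rot: [[-0.018, -0.155, 0.988], [-1.0, 0.004, -0.017], [-0.002, -0.988, -0.155]]
wrist_force: [-0.4, -0.6, -2.7]
gripper_width: 0.316
```

```bash
python3 f.py -1 .5853 -.215 .25 -9
```

```text
[ 35.9  21.2  10.4  -5.4 -86.3  53.8] [0.541  0.2332 0.2685] [-0.4 -0.6 -2.7]
shift now axes [0.4473 0.0094 0.0542] turn [-0.07  0.01 -0.1 ]
```

Call:
jog_arm --series '[[[0.0497, 0.001, 0.006], [0, 0, 0], 0.0], [[0.0497, 0.001, 0.006], [0, 0, 0], 0.0], [[0.0497, 0.001, 0.006], [0, 0, 0], 0.0], [[0.0497, 0.001, 0.006], [0, 0, 0], 0.0], [[0.0497, 0.001, 0.006], [0, 0, 0], 0.0], [[0.0497, 0.001, 0.006], [0, 0, 0], 0.0], [[0.0497, 0.001, 0.006], [0, 0, 0], 0.0], [[0.0497, 0.001, 0.006], [0, 0, 0], 0.0], [[0.0497, 0.001, 0.006], [0, 0, 0], 0.0], [[0, 0, 0], [0, 0, 0], 0.0]]'

```text
time_s: 25.7
tcp_pos: [0.5843, -0.2168, 0.2505]
ee_rot: [[-0.021, -0.155, 0.988], [-1.0, 0.005, -0.02], [-0.002, -0.988, -0.155]]
wrist_force: [-0.3, 1.1, -2.1]
gripper_width: 0.321
```

```bash
python3 f.py -1 .5853 -.215 .20 -9; python3 snap.py side s3;python3 snap.py top t3; python3 snap.py wrist w11; python3 - <<'E'
import pickle
from h import *
o=[]
for k in('s3','t3','w11'):
    s,i=pickle.load(open(f'pics/{k}.pkl','rb'));p=s['tcp_pos'];c=p+[.0047,0,.03]
    tip=c-[0,0,.135];print(k,'pred tip,handle end,bore',proj(i,[tip,c+[0,0,.025],[.59,-.215,.036]]).round(1).tolist())
    A=cv2.imread(f'pics/raw_{k}.png');q=proj(i,[tip+[0,0,.04]])[0].astype(int)
    x0,y0=np.clip(q[0]-40,0,432),np.clip(q[1]-60,0,264);print(k,'crop origin',x0,y0)
    o.append(cv2.resize(A[y0:y0+120,x0:x0+80],(260,390),interpolation=cv2.INTER_CUBIC))
cv2.imwrite('pics/m8.png',cv2.convertScaleAbs(np.hstack(o),alpha=1.6))
E
```

```text
[ -5.2  25.3  12.    0.5 -85.6  94. ] [ 0.5843 -0.2168  0.2505] [-0.3  1.1 -2.1]
shift now axes [-0.0018  0.0498  0.0088] turn [-0.08 -0.17 -0.14]
25.7 [ 0.58432577 -0.21684474  0.2505474 ] [[-0.021 -0.155  0.988]
 [-1.     0.005 -0.02 ]
 [-0.002 -0.988 -0.155]] 0.32086134858477017
25.75 [ 0.58451159 -0.21520498  0.25081734] [[-0.019 -0.155  0.988]
 [-1.     0.006 -0.018]
 [-0.003 -0.988 -0.155]] 0.32280101463264266
25.8 [ 0.58477176 -0.21417     0.25111213] [[-0.017 -0.154  0.988]
 [-1.     0.006 -0.017]
 [-0.003 -0.988 -0.154]] 0.31851529271580775
s3 pred tip,handle end,bore [[287.5, 109.7], [290.5, 67.5], [285.2, 134.9]]
s3 crop origin 248 39
t3 pred tip,handle end,bore [[337.0, 169.2], [346.4, 153.4], [331.5, 178.0]]
t3 crop origin 299 105
w11 pred tip,handle end,bore [[253.6, 161.5], [253.6, 271.6], [254.2, 132.3]]
w11 crop origin 213 117
```

View pics/m8.png

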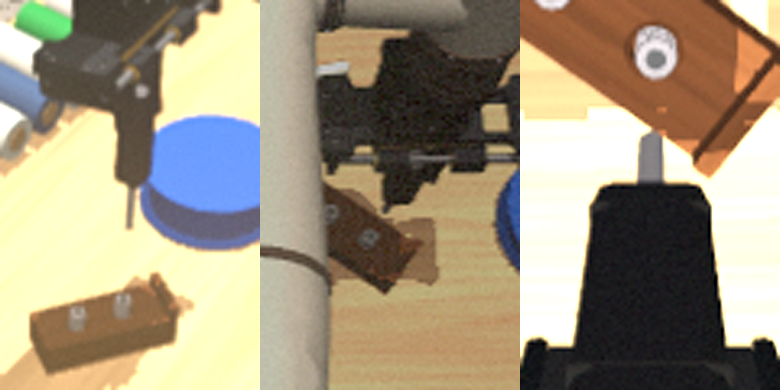

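Both inserts stand seated. The driver hangs upright with its tip at side (287.7,109.2), predicted (287.5,109.7), and at wrist (253.3,157.9). The stop bore is right below it. I lower it and verify.

```bash
python3 - <<'E'
import pickle
from h import *
s3,i3=pickle.load(open('pics/s3.pkl','rb'));w,iw=pickle.load(open('pics/w11.pkl','rb'))
t,f=tri([(i3,np.array([287.5,108.8]),1),(iw,np.array([253.1,158.3]),1)]);print('tip',t,f.round(2),'minus tcp',t-w['tcp_pos'])
E
python3 f.py -1 .5853 -.215 .20 -9
```

```text
tip [ 0.59292812 -0.21409741  0.14746847] [-1.5   0.43  0.34  0.38] minus tcp [ 8.15636607e-03  7.25875265e-05 -1.03643661e-01]
[ -4.9  25.3  12.    0.5 -85.6  94. ] [ 0.5851 -0.2135  0.2513] [-0.1 -0.2 -1.6]
shift now axes [0.0016 0.0507 0.0082] turn [-0.14  0.1  -0.15]
```

Call:
jog_arm --series '[[[0.0015, 0.014, 0.0018], [0, 0, 0], 0.0], [[0, 0.014, 0.0018], [0, 0, 0], 0.0], [[0, 0.014, 0.0018], [0, 0, 0], 0.0], [[0, 0.0136, 0.0017], [0, 0, 0], 0.0], [[0, 0, 0], [0, 0, 0], 0.0], [[0, 0, 0], [0, 0, 0], 0.0], [[0, 0, 0], [0, 0, 0], 0.0], [[0, 0, 0], [0, 0, 0], 0.0]]'

```text
time_s: 26.85
tcp_pos: [0.584, -0.2159, 0.1953]
ee_rot: [[-0.017, -0.154, 0.988], [-1.0, 0.006, -0.016], [-0.003, -0.988, -0.154]]
wrist_force: [-0.2, 0.3, -0.9]
gripper_width: 0.315
```

```bash
python3 snap.py side s4; python3 snap.py wrist w12; python3 - <<'E'
import pickle
from station import sense
from h import *
from numpy import array
d={k:pickle.load(open(f'pics/{k}.pkl','rb')) for k in('s3','w11','s4','w12')}
# find tip by template match from earlier crops
q={}
for a,b,px in(('s3','s4',(287.5,108.8)),('w11','w12',(253.1,158.3))):
    A=cv2.imread(f'pics/raw_{a}.png');B=cv2.imread(f'pics/raw_{b}.png');u,v=map(int,px)
    h=(7,12) if a=='s3' else (12,12)
    T=A[v-h[1]:v+4,u-h[0]:u+h[0]+1];r=cv2.matchTemplate(B,T,cv2.TM_CCOEFF_NORMED)
    p0=proj(d[b][1],[d[b][0]['tcp_pos']+[.0081,0,-.1036]])[0].astype(int)
    M=np.full_like(r,-1);y,x=p0[1]-h[1],p0[0]-h[0];M[y-12:y+13,x-12:x+13]=r[y-12:y+13,x-12:x+13]
    _,sc,_,loc=cv2.minMaxLoc(M);q[b]=array([loc[0]+h[0]+px[0]-u,loc[1]+h[1]+px[1]-v]);print(b,sc,q[b],p0)
t,f=tri([(d['s4'][1],q['s4'],1),(d['w12'][1],q['w12'],1)]);print('tip',t.round(4),f.round(2),'off',(t-[.59,-.215,.036]).round(4))
s=sense();print(s['time_s'],s['tcp_pos'].round(4),s['wrist_force'].round(1),s['gripper_width'],np.abs(s['joint_velocities']).max())
E
```

```text
26.85 [ 0.58404785 -0.21586313  0.19529888] [[-0.017 -0.154  0.988]
 [-1.     0.006 -0.016]
 [-0.003 -0.988 -0.154]] 0.3154937153500625
26.9 [ 0.584005   -0.21585593  0.19521431] [[-0.017 -0.154  0.988]
 [-1.     0.006 -0.017]
 [-0.003 -0.988 -0.154]] 0.3230783447340177
s4 0.7309319972991943 [283.5 110.8] [285 122]
w12 0.8355034589767456 [246.1 169.3] [253 158]
tip [ 0.6004 -0.2099  0.1399] [-0.38  0.12  0.07  0.08] off [0.0104 0.0051 0.1039]
26.95 [ 0.5839 -0.2158  0.1951] [ 1.1  0.4 -1.4] 0.3178631609758282 0.2011390015177541
```

The template match on the tip was unreliable because the background changed and it hit the window's edge. Instead I check that the driver didn't slip, using its fixed place in the wrist view, and look at the side view columns near the tip.

```bash
python3 - <<'E'
import pickle
from h import *
A,B=(cv2.imread(f'pics/raw_{k}.png') for k in('w11','w12'))
print('handle/shaft mean diff',np.abs(A[176:235,238:268].astype(int)-B[176:235,238:268]).mean().round(1),np.abs(A[160:173,251:256].astype(int)-B[160:173,251:256]).mean().round(1))
r=cv2.matchTemplate(B[160:250,220:290],A[174:235,235:272],cv2.TM_CCOEFF_NORMED);print('match at',np.array(cv2.minMaxLoc(r)[3])+[220,160],'was (235,174)',r.max())
C=cv2.cvtColor(cv2.imread('pics/raw_s4.png'),cv2.COLOR_BGR2GRAY)
for v in range(108,140,2): print(v,C[v,276:296].tolist())
E
```

```text
handle/shaft mean diff 2.1 0.7
match at [235 174] was (235,174) 0.73741627
108 [177, 175, 175, 173, 173, 168, 134, 85, 60, 55, 54, 55, 52, 54, 63, 100, 147, 165, 128, 81]
110 [174, 173, 174, 173, 172, 175, 177, 175, 170, 136, 81, 59, 63, 99, 146, 173, 176, 177, 178, 170]
112 [174, 173, 173, 174, 176, 175, 174, 173, 174, 166, 107, 87, 123, 171, 175, 175, 176, 176, 176, 179]
114 [174, 174, 177, 177, 175, 173, 173, 172, 172, 164, 91, 88, 130, 174, 176, 175, 175, 176, 179, 180]
116 [176, 177, 175, 174, 173, 173, 173, 173, 173, 157, 90, 93, 140, 175, 175, 175, 179, 179, 179, 179]
118 [175, 173, 173, 172, 172, 172, 173, 172, 169, 141, 88, 103, 156, 176, 178, 179, 180, 179, 176, 174]
120 [173, 173, 173, 173, 172, 172, 171, 172, 171, 140, 88, 102, 157, 179, 179, 178, 176, 173, 171, 173]
122 [173, 174, 172, 172, 171, 171, 173, 175, 169, 143, 117, 129, 177, 178, 175, 173, 173, 170, 160, 155]
124 [172, 172, 171, 171, 173, 173, 173, 174, 175, 178, 175, 157, 130, 124, 125, 135, 161, 155, 92, 81]
126 [170, 171, 172, 173, 173, 173, 174, 177, 176, 161, 127, 116, 111, 114, 111, 108, 105, 97, 68, 63]
128 [172, 173, 173, 167, 163, 163, 156, 137, 118, 105, 79, 74, 72, 72, 69, 69, 75, 82, 82, 73]
130 [117, 112, 85, 78, 74, 72, 70, 85, 109, 90, 90, 108, 79, 70, 70, 70, 72, 74, 73, 72]
132 [69, 71, 71, 71, 72, 70, 73, 86, 95, 88, 93, 95, 80, 70, 71, 72, 72, 71, 69, 71]
134 [71, 71, 72, 72, 72, 70, 73, 82, 91, 89, 88, 80, 70, 69, 70, 70, 71, 71, 71, 72]
136 [73, 72, 72, 71, 70, 72, 70, 75, 84, 85, 83, 80, 75, 72, 72, 72, 74, 82, 72, 74]
138 [70, 71, 70, 70, 71, 73, 72, 72, 71, 71, 70, 71, 71, 70, 71, 71, 72, 68, 73, 80]
```

```bash
python3 - <<'E'
import pickle
from h import *
s,i=pickle.load(open('pics/s4.pkl','rb'));w,iw=pickle.load(open('pics/w12.pkl','rb'))
t,f=tri([(i,np.array([286.3,122.3]),1),(iw,np.array([253.1,158.3]),1)]);print('tip off bore',(t-[.59,-.215,.036]).round(4),f.round(2))
print('ins tops pred side',proj(i,[[.59,-.215,.051],[.6199,-.1752,.051]]))
E
```

```text
tip off bore [ 0.0019 -0.0006  0.0542] [-0.7   0.2   0.15  0.17]
ins tops pred side [[285.41835907 131.60634649]
 [271.06520851 135.26541973]]
```

The tip is about 2 mm off the bore axis and 54 mm above the mouth, still and held. I hand in.

```bash
python3 -c "
from station import *
print(finish_job())"
```

```text
the job is handed in; nothing more can be done
None
```

I seated both inserts, drew the black-handled driver out of its holder, and handed the job in at about 27 s. The driver was held upright and still above the insert in the bore by the stop. `finish_job()` gave no verdict, so these are my own checks.

**Last checks**
- **Driver tip:** triangulated about 2 mm sideways of the bore axis and 54 mm above the mouth, which is about 39 mm above the insert. I judged it upright from the pictures (about 1.5° off).
- **Grip:** the opening stayed near 27.6 mm, the wrist force was small and the arm was still. The driver kept its place in the wrist view during the final lowering.
- **Inserts:** their tops were within about 1 px of where a fully seated insert should show, and they still stood seated in the last picture I viewed. I did not re-measure them after that.
- **Other things on the bench:** I saw no contact with any of them, but did not measure their positions afterwards.

**What failed or disagreed**
- **First insert grasp:** the fingers closed above the insert. The fingertips sit about 20 mm short of the reported TCP, so I went lower and gripped it.
- **Driver approach:** joint 6 reached its limit, so I turned the gripper half round and approached with less lean.
- **Tip check:** an automatic template match gave a wrong tip position. I replaced it with a direct pixel reading and triangulated again.

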